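Load the reagent rack into the reader and draw off its tight transit cover

TASK

Load the covered reagent rack into the reader: carry it upright by the two green finger grips of the rack itself, never by its tight teal cover, push its nose in under the two front claws against the spring contact with the tail held up, then let the tail down so that the rack springs back under the rear latch and lies flat, fully home in the cradle. Then let go, take the cover instead and draw it up off the rack while the cradle keeps the rack back, and set the cover down (not dropped), open side down, flat in the steel tray beside the marker. Leave the marker, the dropper bottle and the test cassette where they are.

Things in the scene. Friction and masses are not known exactly. Their poses are not given: they have to be found in the camera images.
- rack: the reagent rack, the inner part, 0.25 to 0.4 kg: dark grey plinth 150 x 50 x 12 mm, carrying a row of five white vials (at first hidden by the cover, which stands on the plinth). Origin at the centre of the plinth's underside, x along its length towards the nose, z up
- rack_grips (a point): midway between the rack's two green ribbed finger grips, 26 mm above its underside. The grips stand outside the cover on the long sides: 36 mm long (x -18 to 18), outer faces 60 mm apart in y, 2 to 42 mm above the underside. Cover roof: 64 mm above it
- nose_tip (a point): end of the rack's nose tongue (gold strip on top), 97 mm ahead of the rack's origin and 5 mm up. The tongue juts 22 mm from the plinth, is 36 mm wide and lies 2 to 8 mm above the underside
- tail_tip (a point): end of the rack's tail tongue, 86 mm behind its origin, 4.5 mm up. The tongue juts 11 mm from the plinth, is 30 mm wide and lies 2 to 7 mm above the underside
- cover: the teal cover, the outer part, 65 to 105 g: hollow box 134 x 44 x 52 mm, walls 3 mm, open below; origin at the centre of its rim, x lengthwise. At first 12 mm above the rack's origin. Free to grip across its 44 mm above the green grips, in its top 22 mm. Friction tabs on the rack hold it: 8 to 15 N draw it off over the first 18 mm; a rack that nothing holds down comes along
- reader: low ivory bench instrument, fixed, 337 x 136 mm, deck 20 mm high, with a 72 mm tall head at its +x end from x = 122 mm on. Origin at the underside, below the cradle's centre; +x is where the rack's nose points when loaded. Side guides on the deck near the ends (x 45 to 70 mm either way, 12 mm tall, 56 mm apart) take the 50 mm plinth; nothing stands beside the green grips
- claws (a point): midway between the two front claws, at their lower near edges, 88 mm ahead of cradle_seat and 13 mm above the deck. Each claw covers 8 to 30 mm from the middle line and is 7 mm thick, with a side wall 22 mm from the middle. The nose tongue goes under both, with the tail held up 5 to 9 degrees
- rear_lip (a point): lower front edge of the rear latch's lip, 79 mm behind cradle_seat, 10 mm above the deck; the lip is 5 mm thick and 44 mm wide, and the stop face under it is 7.5 mm further back. Push the rack 9 to 13 mm past home, lower the tail past the lip, let the spring push the rack back: the tail tongue then lies under the lip
- cradle_seat (a point): point on the deck where the rack's origin lies when the rack is fully home; axes as the reader's. Pulled up there, the rack rises about 3 to 5 mm until claws and lip hold it; it settles again
- spring_face (a point): front of the brass spring contact when not pressed, between the claws, 92 mm ahead of cradle_seat and 5.5 mm above the deck (the point does not move with it)
- contact (a joint): travel of the spring contact in m: 0 free, about 0.0045 with the rack home, 0.018 bottomed. It pushes back with 3 N at 0 and 0.4 N more per mm: about 5 N at home, 9 N at 0.015
- steel_tray: shallow open steel tray, fixed, 230 x 160 x 20 mm outside, walls and floor 3 mm; origin at the centre of its underside, x along its length. The marker lies along its +y wall, at about y = 59 mm
- marker: pink felt marker with a white cap, 100 x 11 x 11 mm, lying in the steel tray along its +y wall; origin at the centre of its underside (bystander)
- dropper: small white dropper bottle with teal label, 29 mm wide, 66 mm tall, standing; origin at the centre of its underside (bystander)
- cassette: white rapid-test cassette, 70 x 21 x 5 mm, lying flat; origin at the centre of its underside (bystander)

How it is judged:
On the way, in this order (a step that is already met when the one before it is completed fails the run):
1. the rack lies flat and fully home in the cradle (within 4 mm along it, 6 mm across, 3 mm in height, level within 2 degrees), its cover still on (x of rack in the frame of cradle_seat between -0.004 and 0.004 m and y of rack in the frame of cradle_seat between -0.006 and 0.006 m and z of rack in the frame of cradle_seat between -0.003 and 0.003 m and angle between rack's own z axis and vertical below 0.035 rad and angle between the x axis of rack and the x axis of reader, either way round below 0.08 rad and distance between cover and rack below 0.018 m), for 0.2 s.
2. the cover is drawn up off the rack, 60 mm clear of its place, with the rack still in the cradle (z of cover in the frame of rack above 0.072 m and distance between rack and cradle_seat below 0.01 m), for 0.05 s.
At the end, for the whole second after the job is handed in: The rack rests fully home in the cradle, nose under the claws, tail under the lip: within 4 mm along it, 6 mm across, 3 mm in height, level within 2 degrees, in line within 4.5. The cover rests in the steel tray, open side down, flat on its floor (5 mm, 4.5 degrees), in any direction (x of rack in the frame of cradle_seat between -0.004 and 0.004 m and y of rack in the frame of cradle_seat between -0.006 and 0.006 m and z of rack in the frame of cradle_seat between -0.003 and 0.003 m and angle between rack's own z axis and vertical below 0.035 rad and angle between the x axis of rack and the x axis of reader, either way round below 0.08 rad and x of cover in the frame of steel_tray between -0.09 and 0.09 m and y of cover in the frame of steel_tray between -0.06 and 0.06 m and z of cover in the frame of steel_tray between -0.002 and 0.008 m and angle between cover's own z axis and vertical below 0.08 rad and linear speed of each of cover, rack below 0.02 m/s); the robot touches nothing.
It fails at once if the cover is held while the rack is off the desk and out of the cradle (carried, or pulled out, by the cover) (contact force between the fingers and cover above 1 N and height (world z) of rack above 0.008 m and distance between rack and cradle_seat above 0.02 m).
It fails at once if the rack is tipped by more than 35 degrees (angle between rack's own z axis and vertical above 0.61 rad).
It fails at once if the cover or the rack is dropped or thrown (faster than 0.7 m/s out of the fingers) ((linear speed of cover above 0.7 m/s and contact force between the fingers and rack below 0.1 N and contact force between the fingers and cover below 0.1 N) or (linear speed of rack above 0.7 m/s and contact force between the fingers and rack below 0.1 N and contact force between the fingers and cover below 0.1 N)).
It fails at once if a bystander is moved by more than 30 mm (distance of any of marker, dropper, cassette from where it was at the start of the episode above 0.03 m).
It also fails if it takes over 62 s, if anything falls off the work surface, if the arm or the gripper's body presses on something with over 40 N, if the wrist force passes 120 N, or if a joint passes its speed limit or range.

ROBOT

A 6-joint arm with a two-finger parallel gripper is mounted at the origin on the work surface. World frame = base frame: x ahead of the robot, y to its left, z up, the work surface at z = 0. Lengths are in m, angles in rad, forces in N, time in s.
With the tool pointing down it reaches from about 0.3 to 0.85 m from the base axis. Payload 5.4 kg.
Tool frame: the origin (TCP) lies at the very end of the fingers, on their centre line; the grasp point (between the pads) lies 19 mm behind it; z points along the fingers, y is the line along which they close (so a half turn about z gives the same grasp; the last joint's range is limited). The gripper opens to 85 mm and grips with 20 to 120 N. Pads are 22 mm wide; open, the fingers measure 114 mm over their backs; the gripper's body (76 mm by 85 mm) begins 54 mm behind the grasp point. The pads swing forward as they close: fully open they stand 13 mm farther back than shut.
Start: joints at [0.908, 0.158, 1.597, -0, 1.386, -0.21], TCP at [0.252, 0.517, 0.231] pointing down, gripper open.
Joint ranges: [-2.91, 2.91], [-0.94, 2.29], [0.18, 2.7], [-1.29, 4.43], [0.17, 2.64], [-3, 3]. Speed limits (rad/s): [2.57, 2.57, 3.14, 3.14, 3.14, 3.14].

INTERFACE

Orientations are given as [roll, pitch, yaw] about the fixed x, y, z axes, in that order (R = Rz(yaw) Ry(pitch) Rx(roll)).
In Python, from cell import r gives the robot as it stands. The module is installed in compiled form; this text tells all that it offers.
- The arm moves only by the shell command python3 -m handwheel 'ROWS' [FORCE]. ROWS is text: rows parted by semicolons, each of 5 numbers parted by spaces: the opening, from 0 (shut) to 1 (fully open), then the shift along the tool's x, y, z in units of 25 mm (1.0 is 25 mm), then the turn about the tool's z in units of 6 degrees (1.0 is 6 degrees). A call has 1 to 12 rows; each row shifts and turns the commanded pose from where the row before left it, along the tool's axes as they then stand; what a row does not reach is not made up. A row lasts 1/12 s, in which the tool goes at most 41.7 mm and 7.16 degrees, less where a joint would pass 70% of its speed; a pose out of reach is approached as far as the arm can. A call is refused whole if a number of a shift passes 1 or a number of a turn 1, either way. A call with a gripper value outside its range is refused whole. The fingers move at their own pace and stop on an object; FORCE is the grip in N (left out, the last holds). Time passes only in rows, so rows that do not move let the fingers close. It gives the time, the measured TCP pose, the force, the opening and the grip force at its end, in the units of the state.
- r.state(): the state, without advancing time (a new reading comes with each control period).
- r.read_camera(name): name is "scene" or "top"; returns a dict with "image" (384x512x3 uint8, red, green, blue), "K" (3x3 intrinsics, pixels), "cam_to_world" (4x4, takes a point from camera to world coordinates). Camera axes: x right, y down, z forward; pixel columns grow to the right and rows downward; lengths in m; the calibration is good to about 2 mm. A picture is of the moment at which its call begins. There is no depth.
- r.finish_job(): hands the job in; it is judged then, once.
The state is a dict: "clock": time; "joint_positions": joint angles; "qvel": joint speeds; "effort": joint torques, N m; "tcp_pos": TCP position; "tool_rot": TCP orientation; "force": force on the tool from outside, world axes, zero at the start; "ft_torque": the same for the moment, N m; "width": finger opening in m; "gripper_force": force on a finger pad.
Only numpy, scipy, OpenCV 4.12 (cv2) and the standard library are available. Lean on these libraries where they do the work, as an engineer would, in place of code of your own. Each camera call takes 0.05 s, during which the arm holds its last target. There are 200 camera calls.

## Working session

There is one attempt and no reset: what is moved stays moved. The work goes in short steps, Python scripts to look and compute and a shell command to move; the robot and the scene stay as the last step left them, time stands still between calls to the robot, and variables do not carry over. Pictures are saved under pics/ and viewed, at most 14 in all, crops included, and the job is handed in when it is done.

```bash
mkdir -p pics
python3 - <<'E'
from cell import r
import cv2,numpy as np,pickle
d={}
for n in("scene","top"):
    c=r.read_camera(n); d[n]=c; cv2.imwrite(f"pics/{n}0.png",c["image"][:,:,::-1]); print(n,c["K"].round(1).tolist(),c["cam_to_world"].round(3).tolist())
pickle.dump(d,open("c0.pkl","wb")); print(r.state())
E
```

```text
scene [[371.8, 0.0, 256.7], [0.0, 371.8, 189.2], [0.0, 0.0, 1.0]] [[-0.25, 0.742, -0.622, 1.113], [0.968, 0.18, -0.175, 0.171], [-0.018, -0.646, -0.763, 0.749], [0.0, 0.0, 0.0, 1.0]]
top [[371.0, 0.0, 262.7], [0.0, 371.0, 188.8], [0.0, 0.0, 1.0]] [[0.016, -0.999, 0.046, 0.509], [-1.0, -0.015, 0.009, 0.02], [-0.008, -0.046, -0.999, 0.902], [0.0, 0.0, 0.0, 1.0]]
{'clock': 0.1, 'joint_positions': array([ 9.07949547e-01,  1.59011790e-01,  1.59810680e+00, -2.45148676e-06,
        1.38620825e+00, -2.10092775e-01]), 'qvel': array([ 0.00032191,  0.00098102, -0.00250403, -0.00095126, -0.00110813,
       -0.00021299]), 'effort': array([ 5.18026663e-04, -3.96990681e+01, -3.32338393e+01, -1.69264581e-04,
        4.18074793e-03,  3.01573934e-06]), 'tcp_pos': array([0.25120363, 0.5166199 , 0.23040064]), 'tool_rot': array([-3.13989609e+00, -3.59310261e-04,  2.68883880e+00]), 'force': array([ 0.15222814, -0.1993119 ,  0.56514759]), 'ft_torque': array([ 0.03286482, -0.00440758,  0.03516492]), 'gripper_force': 0.0, 'width': 0.08529611818932996}
```

View pics/top0.png

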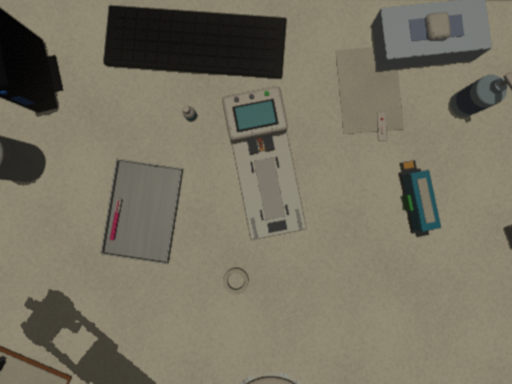

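View pics/scene0.png

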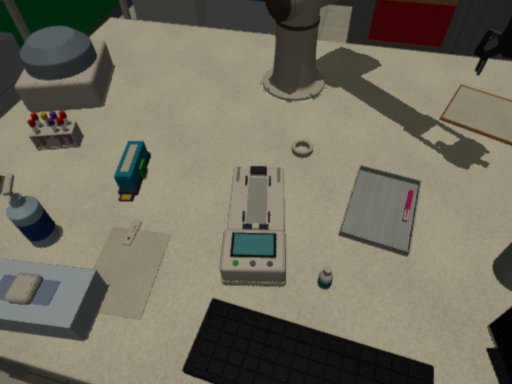

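The top view shows the rack at about (420,200) with its gold nose at (409,165), the reader from (278,238) to (255,90) with its head up, and the tray at (143,211) with the marker on its left. The cassette is at (382,125) and the dropper at (189,113). In the scene view the rack is at (132,170) and the reader at (256,220).

```bash
cat > h.py <<'E'
import numpy as np,cv2,pickle
def ray(c,u,v):
    K,T=c["K"],c["cam_to_world"]; d=T[:3,:3]@np.linalg.inv(K)@[u,v,1]; return T[:3,3],d
def onz(c,u,v,z):
    o,d=ray(c,u,v); return (o+d*(z-o[2])/d[2])
def proj(c,p):
    T=np.linalg.inv(c["cam_to_world"]); q=c["K"]@(T[:3,:3]@p+T[:3,3]); return q[:2]/q[2]
E
python3 - <<'E'
from h import *
d=pickle.load(open("c0.pkl","rb"))
def crop(n,x0,y0,w,h,W,H):
    return cv2.resize(d[n]["image"][y0:y0+h,x0:x0+w,::-1],(W,H),interpolation=cv2.INTER_CUBIC)
A=np.zeros((600,800,3),np.uint8)
A[:,:300]=crop("top",390,150,50,100,300,600)      #6x
A[:,300:560]=crop("top",225,140,87,200//2+0,260,300).repeat(1,0)[:300] if 0 else crop("top",222,130,65+22,200,260,600)
A[:400,560:800]=crop("scene",110,135,48,80,240,400) #5x
A[400:,560:800]=crop("scene",225,160,66,55,240,200)
cv2.imwrite("pics/crops.png",A)
for n in d:
    im=d[n]["image"];hsv=cv2.cvtColor(im,cv2.COLOR_RGB2HSV)
    M={"teal":((85,120,40),(105,255,255)),"green":((45,100,40),(80,255,255)),"gold":((5,120,60),(22,255,255)),"pink":((160,120,60),(179,255,255))}
    for k,(lo,hi) in M.items():
        m=cv2.inRange(hsv,lo,hi); nl,_,s,c=cv2.connectedComponentsWithStats(m)
        print(n,k,[(s[i].tolist(),c[i].round(1).tolist()) for i in range(1,nl) if s[i,4]>12])
E
```

```text
scene teal [([115, 141, 29, 49, 541], [128.3, 167.8]), ([233, 234, 41, 21, 645], [253.2, 243.4]), ([319, 280, 12, 8, 46], [323.5, 284.3])]
scene green [([4, 4, 12, 22, 29], [9.1, 14.6]), ([62, 23, 25, 11, 50], [77.1, 27.7]), ([0, 24, 6, 8, 16], [1.5, 28.0]), ([29, 26, 20, 8, 25], [38.2, 28.8]), ([7, 31, 9, 7, 17], [11.6, 32.8]), ([138, 158, 8, 20, 71], [141.6, 166.9]), ([233, 260, 5, 5, 22], [235.0, 262.3])]
scene gold [([440, 115, 72, 30, 165], [475.5, 130.5]), ([121, 194, 11, 6, 59], [125.8, 196.5])]
scene pink [([406, 190, 7, 27, 93], [408.8, 200.7])]
top teal [([411, 171, 29, 60, 552], [423.8, 200.9])]
top green [([265, 91, 4, 5, 15], [266.5, 93.1]), ([403, 194, 11, 17, 86], [409.5, 201.9])]
top gold [([258, 138, 7, 13, 40], [260.3, 144.2]), ([403, 161, 11, 8, 72], [408.2, 164.7]), ([0, 347, 71, 37, 303], [35.8, 363.6])]
top pink [([110, 211, 9, 29, 118], [114.1, 225.6])]
```

View pics/crops.png

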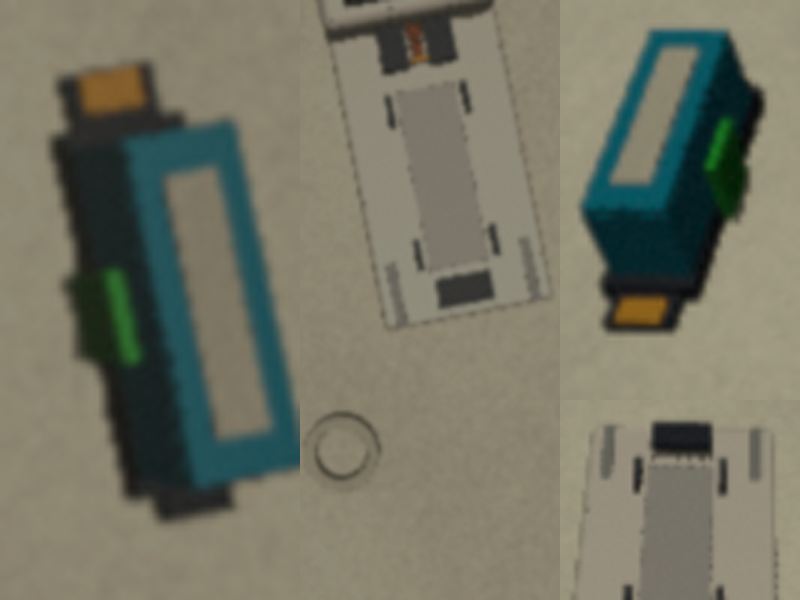

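The crops show the bright roof with the rack's gold nose at the upper left, four dark guides around the cradle pad, the latch near (277,226) and the claws near (262,145) in top-view pixels. Next I measure these with masks.

Run:
```python
from h import *
d=pickle.load(open("c0.pkl","rb"))
deg=np.degrees
for n in d:
    c=d[n]; im=c["image"];hsv=cv2.cvtColor(im,cv2.COLOR_RGB2HSV)
    x0,y0,x1,y1=(400,160,445,240) if n=="top" else (112,138,150,200)
    R=np.zeros(im.shape[:2],np.uint8);R[y0:y1,x0:x1]=1
    m=cv2.inRange(hsv,(85,120,85),(105,255,255))*R
    p=np.argwhere(m>0)[:,::-1]
    P=np.array([onz(c,u,v,.064)[:2] for u,v in p],np.float32)
    (ce,sz,a)=cv2.minAreaRect(P); B=cv2.boxPoints((ce,sz,a)); e=max([B[1]-B[0],B[2]-B[1]],key=np.linalg.norm)
    print(n,"roof c",np.round(ce,4),"size",np.round(sz,4),"yaw",deg(np.arctan2(e[1],e[0])).round(1))
    g=cv2.inRange(hsv,(5,120,60),(22,255,255))*R; q=np.argwhere(g>0)[:,::-1].mean(0)
    print("  gold",onz(c,*q,.008).round(4))
    # dark blobs on reader
    x0,y0,x1,y1=(235,135,308,245) if n=="top" else (225,160,292,235)
    R[:]=0;R[y0:y1,x0:x1]=1
    k=(hsv[:,:,2]<75).astype(np.uint8)*R
    nl,_,s,cc=cv2.connectedComponentsWithStats(k)
    for i in range(1,nl):
        if s[i,4]>5: print("  dark",s[i].tolist(),cc[i].round(1),"z20",onz(c,*cc[i],.02)[:2].round(4),"z26",onz(c,*cc[i],.026)[:2].round(4))
    # tray
t=d["top"]; im=t["image"]
for nm,z,pts in (("tray",.02,[(119,160),(183,169),(167,262),(102,253)]),("rear corners",.02,[(252.1,239),(306.3,227.7)])):
    print(nm,[onz(t,*p,z)[:2].round(4).tolist() for p in pts])
```

```text
scene roof c [ 0.5289 -0.3397] size [0.1294 0.0393] yaw 11.9
  gold [ 0.6131 -0.3233  0.008 ]
  dark [250, 166, 17, 10, 142] [258.2 170.2] z20 [ 0.4534 -0.0097] z26 [ 0.4588 -0.0083]
  dark [246, 176, 2, 9, 10] [246.1 179.9] z20 [ 0.4946 -0.032 ] z26 [ 0.4997 -0.0303]
  dark [269, 177, 2, 9, 17] [269.5 180.8] z20 [0.4831 0.0284] z26 [0.4883 0.0295]
  dark [243, 211, 2, 10, 18] [243.4 215.5] z20 [ 0.6075 -0.0072] z26 [ 0.6117 -0.0058]
  dark [268, 212, 2, 10, 20] [268.5 216.5] z20 [0.596  0.0525] z26 [0.6002 0.0535]
  dark [243, 224, 9, 5, 45] [247. 226.] z20 [0.6351 0.0094] z26 [0.6391 0.0107]
  dark [259, 224, 9, 5, 44] [263.1 226. ] z20 [0.6262 0.0465] z26 [0.6302 0.0475]
  dark [232, 233, 44, 2, 67] [254.3 233.5] z20 [0.6514 0.0316] z26 [0.6552 0.0327]
top roof c [ 0.5275 -0.3387] size [0.1288 0.0385] yaw 11.6
  gold [ 0.6136 -0.3218  0.008 ]
  dark [235, 135, 39, 20, 370] [257.7 142.5] z20 [0.6601 0.0418] z26 [0.6591 0.0417]
  dark [276, 158, 3, 9, 11] [277. 162.] z20 [ 0.614  -0.0051] z26 [ 0.6133 -0.0049]
  dark [252, 167, 2, 5, 6] [252.2 169.3] z20 [0.5955 0.0539] z26 [0.595  0.0537]
  dark [286, 206, 2, 8, 9] [286.6 209.4] z20 [ 0.5013 -0.0293] z26 [ 0.5013 -0.029 ]
  dark [261, 212, 2, 7, 7] [261.3 215. ] z20 [0.4872 0.0304] z26 [0.4873 0.0304]
  dark [268, 221, 18, 11, 151] [276.6 225.9] z20 [ 0.462  -0.0063] z26 [ 0.4623 -0.0061]
tray [[0.6132, 0.3735], [0.5939, 0.2193], [0.3728, 0.2515], [0.3913, 0.4064]]
rear corners [[0.4302, 0.0513], [0.4589, -0.0765]]
```

```bash
cat >> h.py <<'E'
def need(x,y,z,yawdeg):
    """remaining shift in tool axes (25 mm units) and turn (6 deg units); yaw of rack/reader axis"""
    from cell import r
    from scipy.spatial.transform import Rotation as Ro
    s=r.state(); R=Ro.from_euler("xyz",s["tool_rot"]).as_matrix()
    e=R.T@(np.array([x,y,z])-s["tcp_pos"])/.025
    yaw=np.degrees(np.arctan2(R[1,0],R[0,0])); t=-((yawdeg-yaw+90)%180-90)/6
    print("shift",e.round(2),"turn",round(t,2),"tcp",s["tcp_pos"].round(4),"rpy",s["tool_rot"].round(3),"w",round(s["width"],4),"gf",round(s["gripper_force"],1),"F",s["force"].round(1),"t",round(s["clock"],2))
E
H="python3 -m handwheel"
$H '1 0 0 0 -1; 1 0 0 0 -1; 1 0 0 0 -1; 1 0 0 0 -1; 1 0 0 0 -1; 1 0 0 0 -1; 1 0 0 0 -.28; 1 -.1 -.5 0 0; 1 -.1 -1 0 0; 1 -.1 -1 0 0; 1 -.1 -1 0 0; 1 -.1 -1 0 0' 20
$H '1 -.1 -1 0 0; 1 -.1 -1 0 0; 1 -.1 -1 0 0; 1 -.1 -1 0 0; 1 -.1 -1 0 0; 1 -.1 -1 0 0; 1 -.1 -1 0 0; 1 -.1 -1 0 0; 1 -.1 -1 0 0; 1 -.1 -1 0 0; 1 -.1 -1 0 0; 1 -.1 -1 0 0'
$H '1 -.1 -1 0 0; 1 -.1 -1 0 0; 1 -.1 -1 0 0; 1 -.1 -1 0 0; 1 -.1 -1 0 0; 1 -.1 -1 0 0; 1 -.1 -1 0 0; 1 -.1 -1 0 0; 1 -.1 -1 0 0; 1 -.1 -1 0 0; 1 -.1 -.5 0 0; 1 0 0 0 0'
python3 -c "
from h import *
need(.528,-.339,.1,11.7)"
```

```text
clock: 1.1
tcp_pos: [0.2868, 0.4075, 0.2308]
tool_rot: [-3.141, -0.001, -2.938]
force: [0.5, 0.1, 0.6]
width: 0.0856
gripper_force: 0.0
clock: 2.1
tcp_pos: [0.3767, 0.12, 0.2309]
tool_rot: [-3.141, -0.0, -2.938]
force: [0.8, 0.6, 0.2]
width: 0.0854
gripper_force: 0.0
clock: 3.1
tcp_pos: [0.4573, -0.1317, 0.231]
tool_rot: [-3.141, -0.001, -2.941]
force: [-0.2, -0.2, 1.1]
width: 0.0851
gripper_force: 0.0
shift [-1.12 -8.69  5.24] turn -0.03 tcp [ 0.4573 -0.1317  0.231 ] rpy [-3.141e+00 -1.000e-03 -2.941e+00] w 0.0851 gf 0.0 F [-0.2 -0.2  1.1] t 3.1
```

```bash
python3 -m handwheel '1 -.12 -.9 .4 0; 1 -.12 -.9 .4 0; 1 -.12 -.9 .4 0; 1 -.12 -.9 .4 0; 1 -.12 -.9 .4 0; 1 -.12 -.9 .4 0; 1 -.12 -.9 .4 0; 1 -.12 -.9 .4 0; 1 -.12 -.9 .4 0; 1 -.04 -.59 .4 0; 1 0 0 .4 0; 1 0 0 0 0' >/dev/null
python3 - <<'E'
from h import *
from cell import r
need(.528,-.339,.007,11.7)
c=r.read_camera("scene"); cv2.imwrite("pics/a.png",cv2.resize(c["image"][90:240,60:260,::-1],(800,600),interpolation=cv2.INTER_CUBIC))
E
```

```text
shift [ 0.01 -0.2   4.46] turn 0.0 tcp [ 0.5276 -0.3345  0.1185] rpy [ 3.137e+00 -3.000e-03 -2.937e+00] w 0.0853 gf 0.0 F [-0.1  1.1 -1.4] t 4.1
```

View pics/a.png

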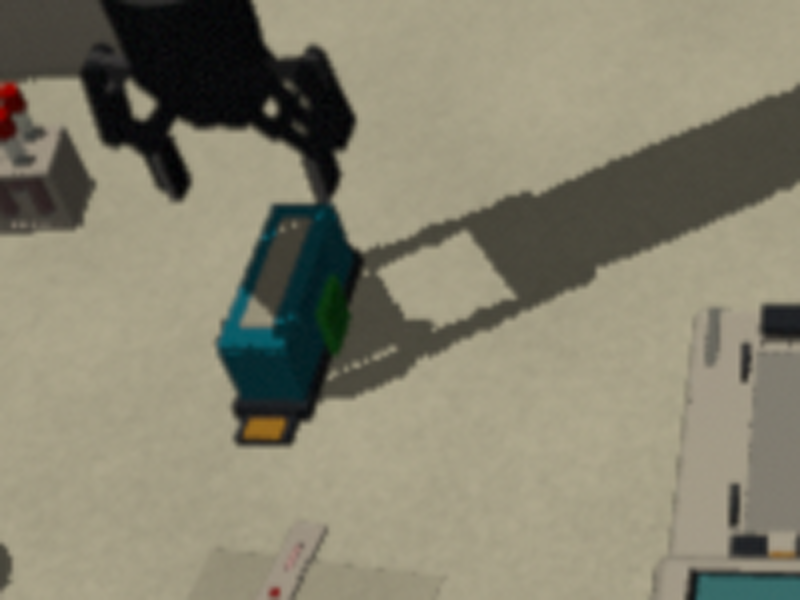

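The open fingers stand above and either side of the rack, at image (170,190) and (325,195), with the roof between them. Now I lower and close.

```bash
python3 -m handwheel '1 0 0 0 0; 1 0 0 .4 0; 1 0 0 .6 0; 1 0 0 .6 0; 1 0 0 .6 0; 1 0 0 .6 0; 1 0 0 .6 0; 1 0 0 .5 0; 1 0 0 .3 0; 1 0 0 .14 0; 1 0 0 0 0; 1 0 0 0 0'
python3 -c "
from h import *
need(.528,-.339,.007,11.7)"
```

```text
clock: 5.15
tcp_pos: [0.5294, -0.3369, 0.0134]
tool_rot: [-3.141, 0.001, -2.937]
force: [-0.2, -0.7, 0.0]
width: 0.0848
gripper_force: 0.0
shift [ 0.07 -0.07  0.26] turn 0.01 tcp [ 0.5294 -0.3369  0.0134] rpy [-3.141e+00  1.000e-03 -2.937e+00] w 0.0848 gf 0.0 F [-0.2 -0.7  0. ] t 5.15
```

```bash
python3 -m handwheel '1 .07 -.07 .3 0; 1 0 0 0 0; .6 0 0 0 0; .5 0 0 0 0; .4 0 0 0 0; .4 0 0 0 0; .4 0 0 0 0; .4 0 0 0 0; .4 0 0 0 0; .4 0 0 0 0' 30
python3 -m handwheel '.4 0 0 -.1 0; .4 0 0 -.3 0; .4 0 0 -.3 0; .4 0 0 -.3 0; .4 0 0 -.4 0; .4 0 0 -.4 0; .4 0 0 -.4 0; .4 0 0 -.3 0; .4 0 0 -.1 0; .4 0 0 0 0;.4 0 0 0 0'
python3 - <<'E'
from h import *
from cell import r
need(.528,-.339,.007,11.7)
c=r.read_camera("scene"); cv2.imwrite("pics/b.png",cv2.resize(c["image"][90:240,60:260,::-1],(800,600),interpolation=cv2.INTER_CUBIC))
E
```

```text
clock: 5.98
tcp_pos: [0.5281, -0.3394, 0.0059]
tool_rot: [-3.14, 0.001, -2.937]
force: [0.4, -2.9, 3.0]
width: 0.0598
gripper_force: 36.1
clock: 6.9
tcp_pos: [0.5275, -0.3386, 0.0702]
tool_rot: [3.141, -0.0, -2.937]
force: [-0.8, -0.5, -4.8]
width: 0.0592
gripper_force: 35.5
shift [-0.02 -0.02  2.53] turn 0.01 tcp [ 0.5275 -0.3386  0.0702] rpy [ 3.141 -0.    -2.937] w 0.0592 gf 35.5 F [-0.8 -0.5 -4.8] t 6.9
```

View pics/b.png

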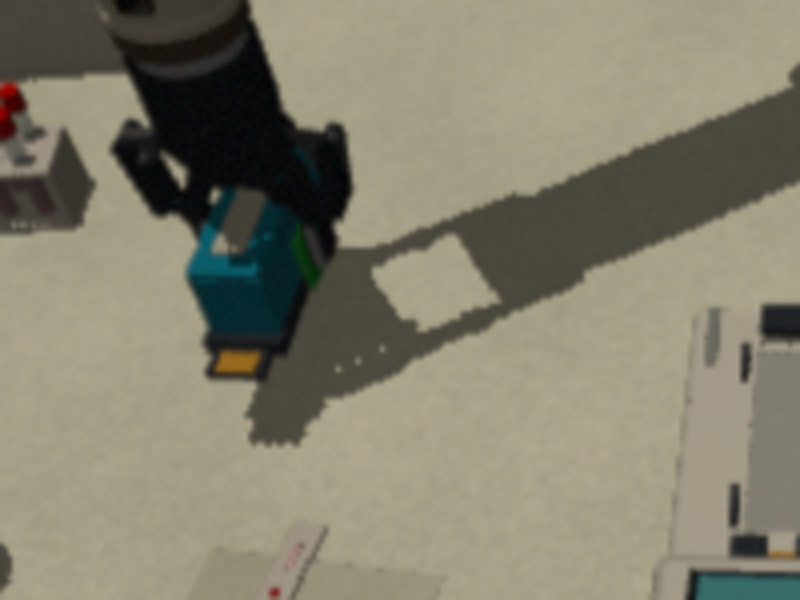

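The rack is held level, with the gold nose at image (238,362). I carry it over the cradle next.

```bash
python3 -m handwheel '.4 0 .4 0 -.1; .4 -.22 .9 0 0; .4 -.22 .9 0 0; .4 -.22 .9 0 0; .4 -.22 .9 0 0; .4 -.22 .9 0 0; .4 -.22 .9 0 0; .4 -.22 .9 0 0; .4 -.22 .9 0 0; .4 -.22 .9 0 0; .4 -.22 .9 0 0; .4 -.22 .9 0 0' 30 >/dev/null
python3 -c "
from h import *
need(.5378,.0096,.07,12.4)"
```

```text
shift [-0.97  3.14 -0.01] turn -0.0 tcp [ 0.5308 -0.0723  0.0697] rpy [ 3.141e+00 -1.000e-03 -2.926e+00] w 0.0595 gf 35.3 F [ 1.2  0.3 -4.8] t 7.95
```

```bash
python3 -m handwheel '.4 -.25 .8 0 0; .4 -.2 .7 0 0; .4 -.2 .4 0 0; .4 0 .1 0 0; .4 0 0 0 0; .4 0 0 0 0; .4 0 0 0 0' >/dev/null
python3 - <<'E'
from h import *
from cell import r
need(.5378,.0096,.07,12.4)
o=np.zeros((600,800,3),np.uint8)
c=r.read_camera("top"); o[:,:400]=cv2.resize(c["image"][130:250,220:300,::-1],(400,600),interpolation=cv2.INTER_CUBIC)
hsv=cv2.cvtColor(c["image"],cv2.COLOR_RGB2HSV); g=cv2.inRange(hsv,(5,120,60),(22,255,255)); g[:,:220]=0;g[:,320:]=0;g[250:]=0
q=np.argwhere(g>0)[:,::-1]; print(len(q),q.min(0),q.max(0),onz(c,*q.mean(0),.072))
c=r.read_camera("scene"); o[:,400:]=cv2.resize(c["image"][120:240,210:290,::-1],(400,600),interpolation=cv2.INTER_CUBIC)
cv2.imwrite("pics/c.png",o)
E
```

```text
shift [-0.31  1.26  0.01] turn -0.02 tcp [ 0.537  -0.0228  0.0703] rpy [-3.141 -0.    -2.927] w 0.0593 gf 35.3 F [ 0.2  0.1 -4.3] t 8.53
54 [258 138] [281 158] [0.64314205 0.02751234 0.072     ]
```

View pics/c.png

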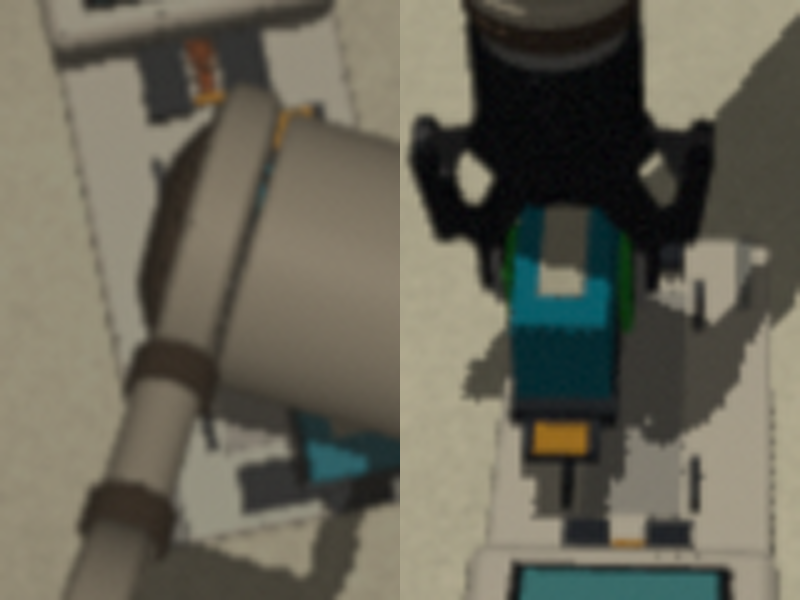

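The top view is blocked by the arm. The scene view shows the rack level, with its nose gold at (560,438) in the crop and the claws at (585,530) and (668,530). I move it onto the reader's centre line.

```bash
python3 -m handwheel '.4 -.1 .5 0 0; .4 -.1 .5 0 0; .4 -.1 .25 0 0; .4 0 0 0 0; .4 0 0 0 0; .4 0 0 0 0' >/dev/null
cat >> h.py <<'E'
def look(z,x=0):
    """scene view: gold centre and extent, plus roof, given rack height z"""
    from cell import r
    c=r.read_camera("scene"); im=c["image"]; hsv=cv2.cvtColor(im,cv2.COLOR_RGB2HSV)
    g=cv2.inRange(hsv,(5,110,50),(24,255,255)); nl,_,s,cc=cv2.connectedComponentsWithStats(g)
    S=np.array([.5495,.0122,0]);a=np.radians(12.4);A=np.array([[np.cos(a),np.sin(a)],[-np.sin(a),np.cos(a)]])
    for i in range(1,nl):
        if s[i,4]>5 and 225<cc[i][0]<290 and 140<cc[i][1]<240:
            print("gold",s[i].tolist(),cc[i].round(1),"reader frame",(A@(onz(c,*cc[i],z+.008)-S)[:2]).round(4))
    return c
E
python3 - <<'E'
from h import *
need(.5378,.0096,.05,12.4)
look(.064)
d=pickle.load(open("c0.pkl","rb"))["scene"]
a=np.radians(12.4);A=np.array([[np.cos(a),np.sin(a)],[-np.sin(a),np.cos(a)]])
for p in((247,226),(263.1,226)): print("claw",A@(onz(d,*p,.040)[:2]-[.5495,.0122]))
E
```

```text
shift [ 0.   -0.03  0.81] turn -0.0 tcp [0.5378 0.0103 0.0703] rpy [-3.141  0.    -2.926] w 0.059 gf 35.3 F [ 0.2 -0.5 -4.7] t 9.13
gold [250, 207, 12, 7, 81] [255.6 210.1] reader frame [ 0.0746 -0.0001]
gold [253, 228, 6, 1, 6] [255.5 228. ] reader frame [0.1236 0.0017]
claw [ 0.09678802 -0.01966291]
claw [0.09589312 0.01747548]
```

```bash
python3 -m handwheel '.4 .3 -.03 .2 0; .4 .4 0 .3 0; .4 .22 0 .3 0; .4 0 0 .2 0; .4 0 0 .1 0; .4 0 0 0 0; .4 0 0 0 0' 20
python3 - <<'E'
from h import *
need(.5495-.035*.9767,.0122-.035*.2147,.036,12.4)
look(.036)
E
```

```text
clock: 9.77
tcp_pos: [0.5158, 0.0045, 0.0429]
tool_rot: [-3.141, 0.001, -2.926]
force: [-0.6, 0.8, -4.4]
width: 0.0596
gripper_force: 35.3
shift [0.02 0.01 0.28] turn -0.01 tcp [0.5158 0.0045 0.0429] rpy [-3.141e+00  1.000e-03 -2.926e+00] w 0.0596 gf 35.3 F [-0.6  0.8 -4.4] t 9.77
gold [251, 206, 11, 8, 76] [256.  209.1] reader frame [ 0.0506 -0.0005]
gold [253, 228, 6, 1, 6] [255.5 228. ] reader frame [0.1046 0.0004]
```

```bash
python3 -m handwheel '.4 0 0 .1 0; .4 0 0 0 0; .4 0 0 0 0; .4 0 0 0 0' 20
python3 -m handwheel '.4 0 0 .1 0; .4 0 0 0 0; .4 0 0 0 0' 20
python3 -m handwheel '.4 0 0 .08 0; .4 0 0 0 0; .4 0 0 0 0' 20
python3 - <<'E'
from h import *
look(.03)
E
```

```text
clock: 10.15
tcp_pos: [0.5161, 0.0044, 0.0408]
tool_rot: [-3.141, 0.001, -2.926]
force: [1.0, -0.6, -2.5]
width: 0.0595
gripper_force: 35.5
clock: 10.4
tcp_pos: [0.5171, 0.0046, 0.0392]
tool_rot: [-3.141, 0.004, -2.927]
force: [2.5, 2.1, 4.5]
width: 0.0593
gripper_force: 36.5
clock: 10.65
tcp_pos: [0.518, 0.0047, 0.0376]
tool_rot: [-3.141, 0.005, -2.927]
force: [3.7, 3.9, 6.0]
width: 0.0596
gripper_force: 37.0
gold [251, 209, 11, 8, 80] [256.1 212.3] reader frame [ 0.0556 -0.0002]
gold [253, 228, 6, 1, 6] [255.5 228. ] reader frame [1.005e-01 1.000e-04]
```

```bash
cat >> h.py <<'E'
def tilt():
    """pitch of held rack (deg, tail up +) from gold row, rack pivoting about the pads 30 mm above its underside, tcp 6 mm above it when level"""
    from cell import r
    from scipy.optimize import brentq
    c=r.read_camera("scene"); s=r.state(); t=s["tcp_pos"]
    hsv=cv2.cvtColor(c["image"],cv2.COLOR_RGB2HSV)
    g=cv2.inRange(hsv,(5,110,50),(24,255,255)); nl,_,S,cc=cv2.connectedComponentsWithStats(g)
    i=max((i for i in range(1,nl) if 225<cc[i][0]<290 and 140<cc[i][1]<226),key=lambda i:S[i,4])
    a=np.radians(12.4)
    def P(th,p):
        x,z=p[0],p[1]-.030; X=x*np.cos(th)+z*np.sin(th); Z=-x*np.sin(th)+z*np.cos(th)
        return np.array([t[0]+X*np.cos(a),t[1]+X*np.sin(a),t[2]-.006+.030+Z])
    f=lambda th: proj(c,P(th,(.0866,.008)))[1]-cc[i][1]
    th=brentq(f,-.4,.4)
    print("gold",S[i].tolist(),cc[i].round(1),"tilt",np.degrees(th).round(2),"heights above deck mm: nose bottom",((P(th,(.097,.002))[2]-.02)*1e3).round(1),"tail bottom",((P(th,(-.086,.002))[2]-.02)*1e3).round(1))
    return c
E
python3 -c "
from h import *
tilt()"
python3 -m handwheel '.4 0 0 .1 0; .4 0 0 0 0; .4 0 0 0 0' 20
python3 -c "
from h import *
tilt()"
python3 -m handwheel '.4 0 0 .06 0; .4 0 0 0 0; .4 0 0 0 0' 20
python3 -c "
from h import *
tilt()"
```

```text
gold [251, 209, 11, 8, 78] [256.1 212.2] tilt 3.39 heights above deck mm: nose bottom 8.0 tail bottom 18.8
clock: 11.0
tcp_pos: [0.5189, 0.0049, 0.0356]
tool_rot: [-3.14, 0.008, -2.927]
force: [5.1, 4.0, 5.3]
width: 0.0595
gripper_force: 37.5
gold [251, 210, 11, 8, 77] [255.9 213.9] tilt 7.98 heights above deck mm: nose bottom -1.6 tail bottom 23.8
clock: 11.3
tcp_pos: [0.5193, 0.0049, 0.0348]
tool_rot: [-3.14, 0.008, -2.927]
force: [4.0, 5.3, 10.8]
width: 0.0595
gripper_force: 38.1
gold [251, 211, 11, 7, 76] [255.9 214. ] tilt 6.84 heights above deck mm: nose bottom -0.6 tail bottom 21.2
```

```bash
python3 -m handwheel '.4 0 0 -.15 0; .4 0 0 -.15 0; .4 0 0 0 0; .4 0 0 0 0; .4 0 0 0 0' 30
python3 - <<'E'
from h import *
c=tilt()
need(.5495-.012*.9767,.0122-.012*.2147,.037,12.4)
cv2.imwrite("pics/d.png",cv2.resize(c["image"][130:240,210:320,::-1],(600,600),interpolation=cv2.INTER_CUBIC))
E
```

```text
clock: 11.77
tcp_pos: [0.5143, 0.0047, 0.0384]
tool_rot: [3.141, -0.002, -2.926]
force: [-0.7, 0.4, -4.2]
width: 0.0595
gripper_force: 36.2
gold [251, 208, 11, 8, 80] [256.1 211.8] tilt 8.04 heights above deck mm: nose bottom 1.2 tail bottom 26.8
shift [-0.95 -0.01  0.06] turn -0.01 tcp [0.5144 0.0047 0.0385] rpy [ 3.141e+00 -2.000e-03 -2.926e+00] w 0.0596 gf 36.2 F [ 1.4 -0.1 -5.2] t 11.82
```

View pics/d.png

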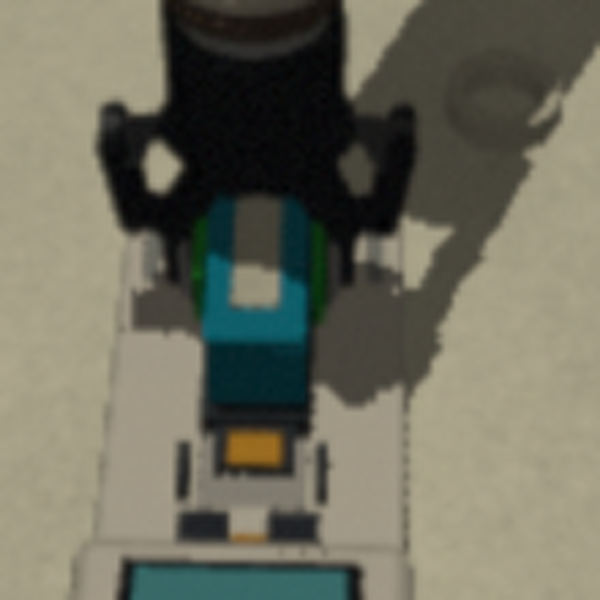

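The rack is nose-down, centred between the guides, with the gold at (254,448) just short of the claws at (203,525) and (295,525). I push it forward in steps.

```bash
python3 -m handwheel '.4 -.2 0 0 0; .4 -.3 0 0 0; .4 -.3 0 0 0; .4 -.2 0 0 0; .4 -.15 0 0 0; .4 0 0 0 0; .4 0 0 0 0' 30
python3 - <<'E'
from h import *
c=tilt()
need(.5495-.002*.9767,.0122-.002*.2147,.037,12.4)
E
```

```text
clock: 12.4
tcp_pos: [0.5436, 0.0108, 0.0392]
tool_rot: [3.142, -0.0, -2.926]
force: [-0.7, 0.1, -5.6]
width: 0.0593
gripper_force: 36.2
gold [250, 218, 12, 8, 76] [255.6 221.5] tilt 7.33 heights above deck mm: nose bottom 3.0 tail bottom 26.3
shift [-0.18  0.    0.08] turn -0.01 tcp [0.5433 0.0108 0.0391] rpy [ 3.141e+00 -1.000e-03 -2.926e+00] w 0.0598 gf 36.2 F [-0.9 -0.4 -4.4] t 12.45
```

```bash
python3 -m handwheel '.4 -.1 0 .06 0; .4 -.1 0 0 0; .4 0 0 0 0; .4 0 0 0 0' 30
python3 -m handwheel '.4 -.1 0 0 0; .4 -.1 0 0 0; .4 0 0 0 0; .4 0 0 0 0' 30
python3 - <<'E'
from h import *
need(.5495+.012*.9767,.0122+.012*.2147,.037,12.4)
E
```

```text
clock: 12.78
tcp_pos: [0.5485, 0.0118, 0.0378]
tool_rot: [-3.142, 0.0, -2.926]
force: [0.6, -0.1, -5.2]
width: 0.0598
gripper_force: 36.2
clock: 13.12
tcp_pos: [0.5524, 0.0129, 0.0373]
tool_rot: [3.141, -0.002, -2.926]
force: [-3.0, -0.8, -3.5]
width: 0.0594
gripper_force: 36.2
shift [-0.36 -0.    0.01] turn -0.01 tcp [0.5524 0.0129 0.0373] rpy [ 3.141e+00 -2.000e-03 -2.926e+00] w 0.0594 gf 36.2 F [-3.  -0.8 -3.5] t 13.12
```

```bash
python3 -m handwheel '.4 -.1 0 0 0; .4 -.1 0 0 0; .4 0 0 0 0; .4 0 0 0 0' 40
python3 -m handwheel '.4 -.1 0 0 0; .4 -.06 0 0 0; .4 0 0 0 0; .4 0 0 0 0' 40
python3 - <<'E'
from h import *
c=tilt()
need(.5495+.012*.9767,.0122+.012*.2147,.037,12.4)
cv2.imwrite("pics/e.png",cv2.resize(c["image"][130:240,210:320,::-1],(600,600),interpolation=cv2.INTER_CUBIC))
E
```

```text
clock: 13.45
tcp_pos: [0.5568, 0.0139, 0.0372]
tool_rot: [3.141, -0.003, -2.926]
force: [-5.6, -1.5, -3.1]
width: 0.0595
gripper_force: 46.1
clock: 13.78
tcp_pos: [0.5602, 0.0147, 0.037]
tool_rot: [3.141, -0.004, -2.926]
force: [-6.8, -1.2, -2.2]
width: 0.0592
gripper_force: 46.1Traceback (most recent call last):
  File "<stdin>", line 2, in <module>
  File "h.py", line 33, in tilt
    i=max((i for i in range(1,nl) if 225<cc[i][0]<290 and 140<cc[i][1]<226),key=lambda i:S[i,4])
ValueError: max() iterable argument is empty
```

```bash
python3 -m handwheel '.4 -.1 0 0 0; .4 0 0 0 0; .4 0 0 0 0' 40
python3 -m handwheel '.4 0 0 .08 0; .4 0 0 .04 0; .4 0 0 0 0; .4 0 0 0 0' 40
python3 - <<'E'
from h import *
from cell import r
need(.5495+.012*.9767,.0122+.012*.2147,.026,12.4)
c=r.read_camera("scene")
cv2.imwrite("pics/e.png",cv2.resize(c["image"][130:240,210:320,::-1],(600,600),interpolation=cv2.INTER_CUBIC))
E
```

```text
clock: 14.08
tcp_pos: [0.5623, 0.0152, 0.0369]
tool_rot: [3.141, -0.005, -2.926]
force: [-8.2, -2.6, -1.9]
width: 0.059
gripper_force: 46.2
clock: 14.42
tcp_pos: [0.5624, 0.0152, 0.0347]
tool_rot: [3.141, -0.005, -2.926]
force: [-12.4, -2.1, 4.2]
width: 0.0595
gripper_force: 47.1
shift [ 0.05 -0.01  0.35] turn -0.01 tcp [0.5624 0.0152 0.0347] rpy [ 3.141 -0.005 -2.926] w 0.0595 gf 47.1 F [-12.4  -2.1   4.2] t 14.42
```

View pics/e.png

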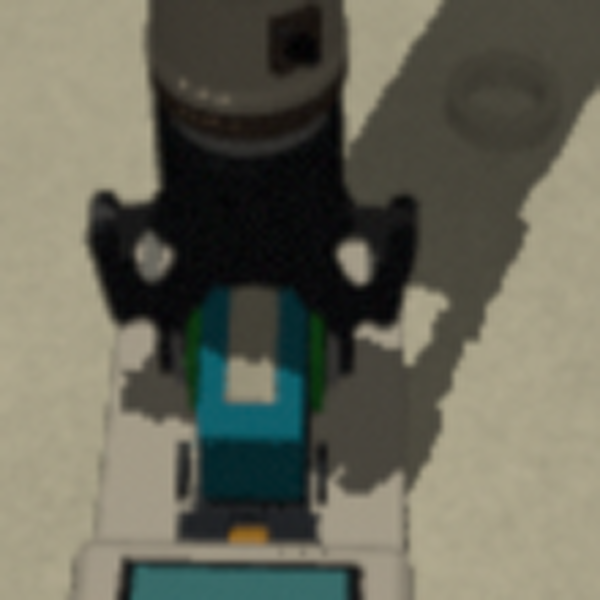

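The nose is under both claws and the gold shows between them at (248,533). I lower the tail while easing back slightly.

```bash
python3 -m handwheel '.4 .02 0 .08 0; .4 0 0 0 0; .4 0 0 0 0' 40
python3 -m handwheel '.4 .02 0 .08 0; .4 0 0 0 0; .4 0 0 0 0' 40
python3 -m handwheel '.4 .02 0 .08 0; .4 0 0 0 0; .4 0 0 0 0' 40
```

```text
clock: 14.72
tcp_pos: [0.5618, 0.015, 0.0329]
tool_rot: [3.141, -0.005, -2.926]
force: [-13.8, -3.2, 5.7]
width: 0.0596
gripper_force: 47.3
clock: 14.97
tcp_pos: [0.5614, 0.0148, 0.0312]
tool_rot: [3.141, -0.005, -2.926]
force: [-14.2, -3.5, 7.1]
width: 0.0597
gripper_force: 47.7
clock: 15.22
tcp_pos: [0.5608, 0.0147, 0.0293]
tool_rot: [3.141, -0.006, -2.926]
force: [-16.0, -3.8, 9.3]
width: 0.0594
gripper_force: 47.9
```

```bash
python3 -m handwheel '.4 .02 0 .08 0; .4 0 0 0 0; .4 0 0 0 0' 40
python3 -m handwheel '.4 .0 0 .06 0; .4 0 0 0 0; .4 0 0 0 0' 40
python3 -m handwheel '.4 .0 0 .04 0; .4 0 0 0 0; .4 0 0 0 0' 40
```

```text
clock: 15.47
tcp_pos: [0.5602, 0.0146, 0.0273]
tool_rot: [3.141, -0.006, -2.926]
force: [-16.6, -2.8, 9.5]
width: 0.0598
gripper_force: 48.2
clock: 15.72
tcp_pos: [0.5598, 0.0145, 0.0257]
tool_rot: [3.141, -0.007, -2.926]
force: [-17.2, -3.9, 10.5]
width: 0.0596
gripper_force: 48.4
clock: 15.97
tcp_pos: [0.5598, 0.0145, 0.0249]
tool_rot: [3.141, -0.007, -2.925]
force: [-18.5, -3.1, 12.3]
width: 0.0593
gripper_force: 48.5
```

```bash
python3 -m handwheel '.4 .0 0 .06 0; .4 0 0 0 0; .4 0 0 0 0' 40
python3 - <<'E'
from h import *
from cell import r
need(.5495+.012*.9767,.0122+.012*.2147,.026,12.4)
o=np.zeros((600,800,3),np.uint8)
c=r.read_camera("scene"); o[:,:400]=cv2.resize(c["image"][160:240,230:283,::-1],(400,600),interpolation=cv2.INTER_CUBIC)
c=r.read_camera("top");o[:,400:]=cv2.resize(c["image"][170:250,240:293,::-1],(400,600),interpolation=cv2.INTER_CUBIC)
cv2.imwrite("pics/f.png",o)
E
```

```text
clock: 16.22
tcp_pos: [0.5598, 0.0146, 0.0249]
tool_rot: [3.141, -0.008, -2.925]
force: [-23.5, -3.6, 24.2]
width: 0.0596
gripper_force: 50.1
shift [-0.06 -0.   -0.05] turn 0.0 tcp [0.5598 0.0146 0.0249] rpy [ 3.141 -0.008 -2.925] w 0.0596 gf 50.1 F [-23.5  -3.6  24.2] t 16.22
```

View pics/f.png

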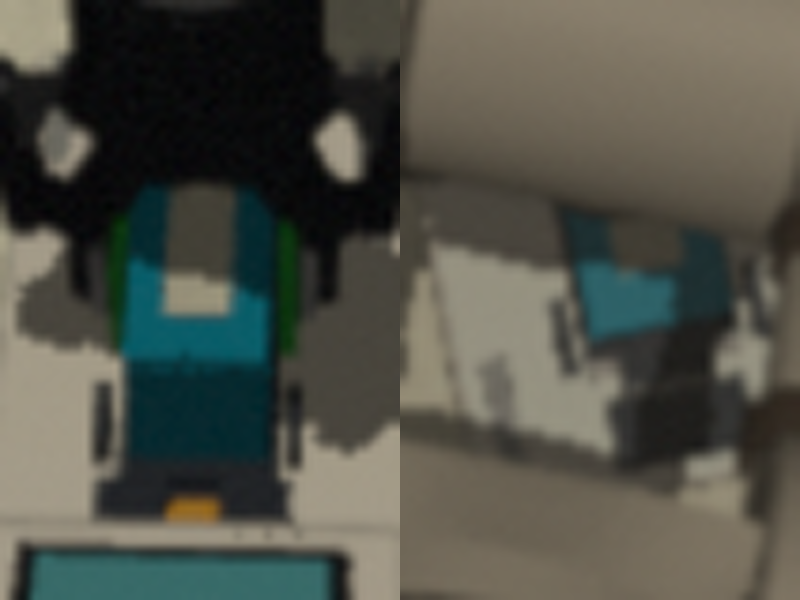

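```bash
python3 -m handwheel '.4 .0 0 -.06 0; .4 0 0 0 0; .4 .08 0 0 0; .4 .08 0 0 0; .4 0 0 0 0; .4 0 0 0 0' 30
python3 -m handwheel '.4 .1 0 0 0; .4 0 0 0 0; .4 0 0 0 0' 30
python3 -m handwheel '.4 .08 0 0 0; .4 0 0 0 0; .4 0 0 0 0' 30
python3 - <<'E'
from h import *
need(.5495,.0122,.026,12.4)
c=pickle.load(open("c0.pkl","rb"))["top"]
a=np.radians(12.4);A=np.array([[np.cos(a),np.sin(a)],[-np.sin(a),np.cos(a)]])
print(A@(onz(c,274.1,213.5,.084)[:2]-[.5495,.0122]))
E
```

```text
clock: 16.82
tcp_pos: [0.5584, 0.0143, 0.0249]
tool_rot: [3.141, -0.001, -2.926]
force: [-6.5, 1.7, 4.4]
width: 0.0595
gripper_force: 47.6
clock: 17.07
tcp_pos: [0.5563, 0.0137, 0.0249]
tool_rot: [3.141, 0.0, -2.926]
force: [-5.3, 1.5, 4.8]
width: 0.0593
gripper_force: 47.7
clock: 17.32
tcp_pos: [0.5548, 0.0131, 0.0249]
tool_rot: [-3.141, 0.001, -2.926]
force: [-3.0, 1.8, 5.5]
width: 0.0599
gripper_force: 47.7
shift [ 0.22  0.01 -0.04] turn -0.01 tcp [0.5548 0.0131 0.0249] rpy [-3.141e+00  1.000e-03 -2.926e+00] w 0.0599 gf 47.7 F [-3.   1.8  5.5] t 17.32
[-0.05797967  0.00183355]
```

```bash
python3 -m handwheel '.4 .1 0 0 0; .4 0 0 0 0; .4 0 0 0 0' 30
python3 -m handwheel '.4 .1 0 0 0; .4 0 0 0 0; .4 0 0 0 0' 30
python3 -m handwheel '.4 .06 0 0 0; .4 0 0 0 0; .4 0 0 0 0' 30
python3 -c "
from h import *
need(.5495,.0122,.026,12.4)"
```

```text
clock: 17.57
tcp_pos: [0.5526, 0.0124, 0.025]
tool_rot: [-3.141, 0.002, -2.926]
force: [-1.4, 1.0, 5.7]
width: 0.0596
gripper_force: 47.7
clock: 17.82
tcp_pos: [0.5515, 0.0119, 0.0252]
tool_rot: [-3.14, 0.005, -2.927]
force: [4.1, 3.1, 2.1]
width: 0.0593
gripper_force: 47.4
clock: 18.07
tcp_pos: [0.5515, 0.0118, 0.0256]
tool_rot: [-3.14, 0.009, -2.928]
force: [8.5, 4.8, -0.2]
width: 0.0598
gripper_force: 47.1
shift [ 0.07  0.03 -0.02] turn -0.02 tcp [0.5515 0.0118 0.0256] rpy [-3.14   0.009 -2.928] w 0.0598 gf 47.1 F [ 8.5  4.8 -0.2] t 18.07
```

```bash
python3 -m handwheel '.4 -.12 0 0 0; .4 0 0 0 0; .6 0 0 0 0; .8 0 0 0 0; 1 0 0 0 0; 1 0 0 0 0;1 0 0 0 0;1 0 0 0 0' 30
python3 -m handwheel '1 0 0 -.6 0; 1 0 0 -.8 0; 1 0 0 -.8 0; 1 0 0 -.8 0; 1 0 0 -.8 0; 1 0 0 0 0; 1 0 0 0 0; 1 0 0 0 0'
python3 - <<'E'
from h import *
from cell import r
need(.5495,.0122,.063,12.4)
a=np.radians(12.4);A=np.array([[np.cos(a),np.sin(a)],[-np.sin(a),np.cos(a)]])
o=np.zeros((600,800,3),np.uint8)
c=look(.02); im=c["image"];hsv=cv2.cvtColor(im,cv2.COLOR_RGB2HSV)
o[:,:400]=cv2.resize(im[150:240,230:290,::-1],(400,600),interpolation=cv2.INTER_CUBIC)
m=cv2.inRange(hsv,(85,120,85),(105,255,255));m[:150]=0;m[225:]=0;m[:,:235]=0;m[:,280:]=0
p=np.argwhere(m>0)[:,::-1]; P=np.array([A@(onz(c,u,v,.084)[:2]-[.5495,.0122]) for u,v in p],np.float32)
print("roof",cv2.minAreaRect(P),P.min(0),P.max(0))
c=r.read_camera("top");o[:,400:]=cv2.resize(c["image"][140:240,230:297,::-1],(400,600),interpolation=cv2.INTER_CUBIC)
cv2.imwrite("pics/g.png",o)
E
```

```text
clock: 18.73
tcp_pos: [0.5506, 0.0123, 0.024]
tool_rot: [3.142, -0.0, -2.926]
force: [0.6, -1.3, -0.1]
width: 0.0856
gripper_force: 0.0
clock: 19.4
tcp_pos: [0.5501, 0.0125, 0.1183]
tool_rot: [3.141, -0.001, -2.926]
force: [0.8, 0.1, -0.2]
width: 0.0854
gripper_force: 0.0
shift [ 0.02 -0.01  2.21] turn -0.01 tcp [0.5501 0.0125 0.1183] rpy [ 3.141e+00 -1.000e-03 -2.926e+00] w 0.0854 gf 0.0 F [ 0.8  0.1 -0.2] t 19.4
gold [252, 223, 8, 6, 46] [255.3 225.5] reader frame [ 0.0866 -0.001 ]
roof ((0.0016423910856246948, -0.001954156905412674), (0.1302032768726349, 0.041441526263952255), 0.18710212409496307) [-0.06351778 -0.02250008] [0.06680936 0.01897653]
```

View pics/g.png

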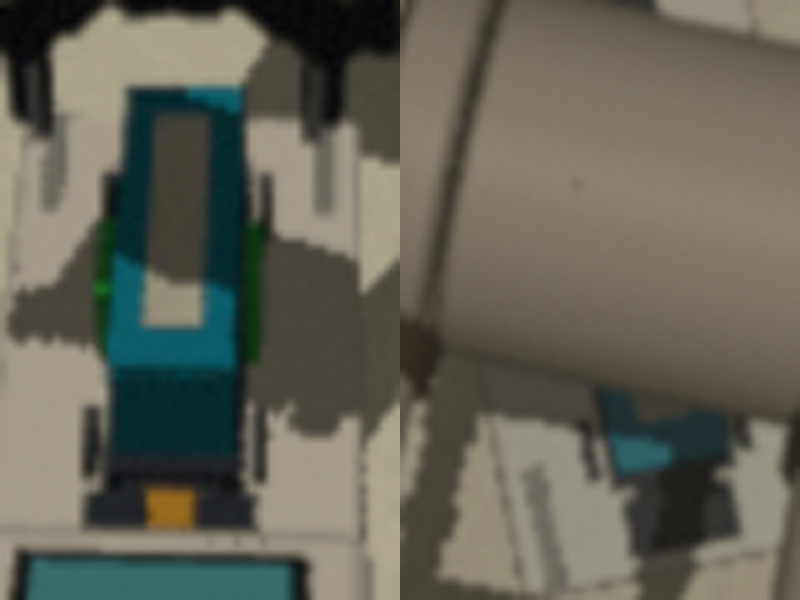

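The rack now lies flat: the roof is 130 mm long in view and in line, x ≈ +1.6 mm, with the gold under the claws at (170,508) and the tail under the latch in the top view. Next I take the cover.

```bash
python3 -m handwheel '1 0 -.03 .5 0; 1 0 0 .5 0; 1 0 0 .5 0; 1 0 0 .4 0; 1 0 0 .3 0; 1 0 0 0 0; 1 0 0 0 0; 1 0 0 0 0'
python3 -m handwheel '.6 0 0 0 0; .4 0 0 0 0; .25 0 0 0 0; .25 0 0 0 0; .25 0 0 0 0; .25 0 0 0 0; .25 0 0 0 0; .25 0 0 0 0' 60
```

```text
clock: 20.17
tcp_pos: [0.5514, 0.0115, 0.0647]
tool_rot: [-3.141, 0.001, -2.926]
force: [-0.1, 0.2, 0.4]
width: 0.0855
gripper_force: 0.0
clock: 20.83
tcp_pos: [0.5513, 0.0116, 0.0651]
tool_rot: [-3.141, 0.001, -2.926]
force: [-2.3, 0.4, 5.5]
width: 0.0427
gripper_force: 62.0
```

```bash
python3 -m handwheel '.25 0 0 -.08 0; .25 0 0 -.08 0; .25 0 0 -.08 0; .25 0 0 -.08 0; .25 0 0 0 0; .25 0 0 0 0' 60
python3 -m handwheel '.25 0 0 -.1 0; .25 0 0 -.1 0; .25 0 0 -.1 0; .25 0 0 -.1 0; .25 0 0 -.1 0; .25 0 0 0 0' 60
```

```text
clock: 21.33
tcp_pos: [0.5503, 0.0118, 0.0716]
tool_rot: [3.141, -0.001, -2.926]
force: [2.9, 0.6, -10.0]
width: 0.043
gripper_force: 62.4
clock: 21.83
tcp_pos: [0.5522, 0.0114, 0.0867]
tool_rot: [-3.14, 0.003, -2.926]
force: [-0.1, 0.1, 0.1]
width: 0.0425
gripper_force: 63.6
```

```bash
python3 -m handwheel '.25 0 0 -.2 0; .25 0 0 -.4 0; .25 0 0 -.6 0; .25 0 0 -.6 0; .25 0 0 -.6 0; .25 0 0 -.6 0; .25 0 0 -.6 0; .25 0 0 -.4 0; .25 0 0 0 0; .25 0 0 0 0' 60
python3 - <<'E'
from h import *
from cell import r
need(.49,.31,.17,12.4)
c=look(.02); cv2.imwrite("pics/i.png",cv2.resize(c["image"][90:240,190:340,::-1],(600,600),interpolation=cv2.INTER_CUBIC))
# tray axes
t=np.array([[.6132,.3735],[.5939,.2193],[.3728,.2515],[.3913,.4064]]); x=(t[0]+t[1]-t[2]-t[3]); print("tray c",t.mean(0),"yaw",np.degrees(np.arctan2(x[1],x[0])))
E
```

```text
clock: 22.67
tcp_pos: [0.5517, 0.0115, 0.1861]
tool_rot: [-3.141, 0.002, -2.926]
force: [-0.3, 0.1, -1.3]
width: 0.0426
gripper_force: 63.6
shift [-0.14 12.19  0.63] turn -0.01 tcp [0.5517 0.0115 0.1861] rpy [-3.141e+00  2.000e-03 -2.926e+00] w 0.0426 gf 63.6 F [-0.3  0.1 -1.3] t 22.67
gold [252, 223, 8, 6, 46] [255.3 225.5] reader frame [ 0.0866 -0.001 ]
tray c [0.4928   0.312675] yaw -8.35992848004295
```

View pics/i.png

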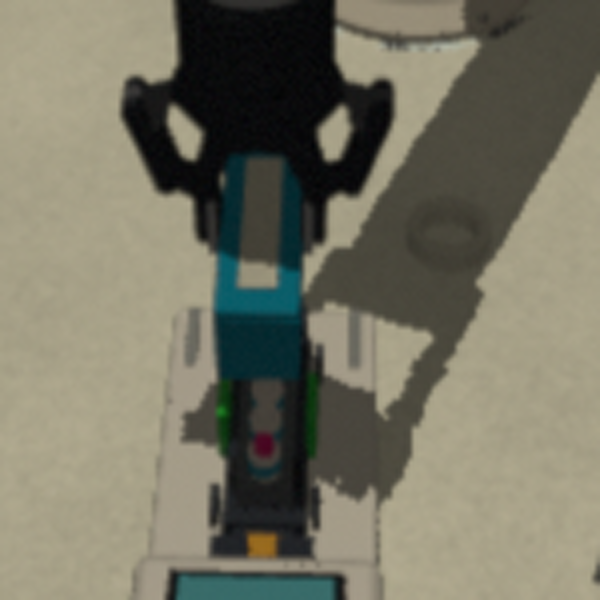

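The cover is off and held at (255,260), the vials show, and the rack is unmoved with its gold still at (262,543). I carry the cover to the tray.

```bash
python3 -m handwheel '.25 0 0 0 .7; .25 0 0 0 .9; .25 0 0 0 .9; .25 0 0 0 .9; .25 .15 .4 0 .07; .25 .3 .8 0 0; .25 .3 .8 0 0; .25 .3 .8 0 0; .25 .3 .8 0 0; .25 .3 .8 0 0; .25 .3 .8 0 0; .25 .3 .8 0 0' 60
python3 -m handwheel '.25 .3 .8 0 0; .25 .3 .8 0 0; .25 .3 .8 0 0; .25 .3 .8 0 0; .25 .3 .8 0 0; .25 .3 .8 0 0; .25 .2 .4 0 0; .25 0 0 0 0; .25 0 0 0 0; .25 0 0 0 0' 60 >/dev/null
python3 - <<'E'
from h import *
from cell import r
need(.4906,.2979,.036,-8.36)
E
```

```text
clock: 23.72
tcp_pos: [0.5162, 0.1692, 0.1834]
tool_rot: [-3.141, -0.002, 2.993]
force: [0.9, 0.3, -0.3]
width: 0.0425
gripper_force: 63.6
shift [-0.17 -0.18  5.93] turn -0.03 tcp [0.4872 0.3032 0.1844] rpy [-3.141 -0.     2.993] w 0.0426 gf 63.6 F [ 1.1  0.6 -0.8] t 24.55
```

```bash
python3 -m handwheel '.25 -.17 -.18 .3 0; .25 0 0 .6 0; .25 0 0 .7 0; .25 0 0 .7 0; .25 0 0 .7 0; .25 0 0 .7 0; .25 0 0 .6 0; .25 0 0 .6 0; .25 0 0 .3 0; .25 0 0 .2 0; .25 0 0 0 0; .25 0 0 0 0' 60
python3 -m handwheel '.25 0 0 .15 0; .25 0 0 .1 0; .25 0 0 0 0; .25 0 0 0 0' 60
python3 -m handwheel '.25 0 0 .08 0; .25 0 0 .08 0; .25 0 0 0 0; .25 0 0 0 0' 60
```

```text
clock: 25.55
tcp_pos: [0.4911, 0.2989, 0.0502]
tool_rot: [3.141, 0.001, 2.993]
force: [0.1, -0.6, -0.7]
width: 0.0425
gripper_force: 63.6
clock: 25.88
tcp_pos: [0.4906, 0.2992, 0.0437]
tool_rot: [3.142, 0.0, 2.994]
force: [0.5, -0.0, -1.4]
width: 0.0426
gripper_force: 63.6
clock: 26.22
tcp_pos: [0.4904, 0.2991, 0.0393]
tool_rot: [-3.141, -0.0, 2.994]
force: [-0.7, 0.2, -0.9]
width: 0.0424
gripper_force: 63.6
```

```bash
python3 -m handwheel '.25 0 0 .06 0; .25 0 0 0 0; .25 0 0 0 0' 60
python3 -m handwheel '.25 0 0 .06 0; .25 0 0 0 0; .25 0 0 0 0' 60
python3 -m handwheel '.25 0 0 .04 0; .25 0 0 0 0; .25 0 0 0 0' 60
```

```text
clock: 26.47
tcp_pos: [0.4906, 0.2991, 0.038]
tool_rot: [-3.142, -0.0, 2.994]
force: [-0.2, -0.1, -1.1]
width: 0.0431
gripper_force: 63.6
clock: 26.72
tcp_pos: [0.4905, 0.2991, 0.0364]
tool_rot: [-3.141, -0.0, 2.994]
force: [0.8, 0.2, -0.4]
width: 0.0429
gripper_force: 63.6
clock: 26.97
tcp_pos: [0.4907, 0.2992, 0.0361]
tool_rot: [-3.142, 0.0, 2.994]
force: [-2.4, -1.5, 4.9]
width: 0.0424
gripper_force: 64.2
```

Contact with the tray floor shows as Fz rising to +4.9 N. I open and rise.

```bash
python3 -m handwheel '.4 0 0 -.03 0; .6 0 0 0 0; .8 0 0 0 0; 1 0 0 0 0; 1 0 0 0 0; 1 0 0 0 0; 1 0 0 0 0' >/dev/null
python3 -m handwheel '1 0 0 -.3 0; 1 0 0 -.6 0; 1 0 0 -.8 0; 1 0 0 -.8 0; 1 0 0 -.8 0; 1 0 0 -.8 0; 1 0 0 -.8 0; 1 0 0 -.4 0; 1 0 0 0 0; 1 0 0 0 0; 1 0 0 0 0'
python3 - <<'E'
from h import *
from cell import r
c=look(.02); im=c["image"];hsv=cv2.cvtColor(im,cv2.COLOR_RGB2HSV)
cv2.imwrite("pics/j.png",cv2.resize(im[130:270,220:440,::-1],(800,509),interpolation=cv2.INTER_CUBIC))
m=cv2.inRange(hsv,(85,120,40),(105,255,255));m[:,:335]=0;m[270:]=0
p=np.argwhere(m>0)[:,::-1]; P=np.array([onz(c,u,v,.055)[:2] for u,v in p],np.float32); print(cv2.minAreaRect(P))
E
```

```text
clock: 28.47
tcp_pos: [0.4898, 0.2988, 0.1673]
tool_rot: [-3.14, -0.002, 2.993]
force: [-0.4, -0.7, -0.5]
width: 0.0854
gripper_force: 0.0
gold [252, 223, 8, 6, 46] [255.3 225.5] reader frame [ 0.0866 -0.001 ]
((0.5078637003898621, 0.295877069234848), (0.043734777718782425, 0.16960391402244568), 80.95130157470703)
```

View pics/j.png

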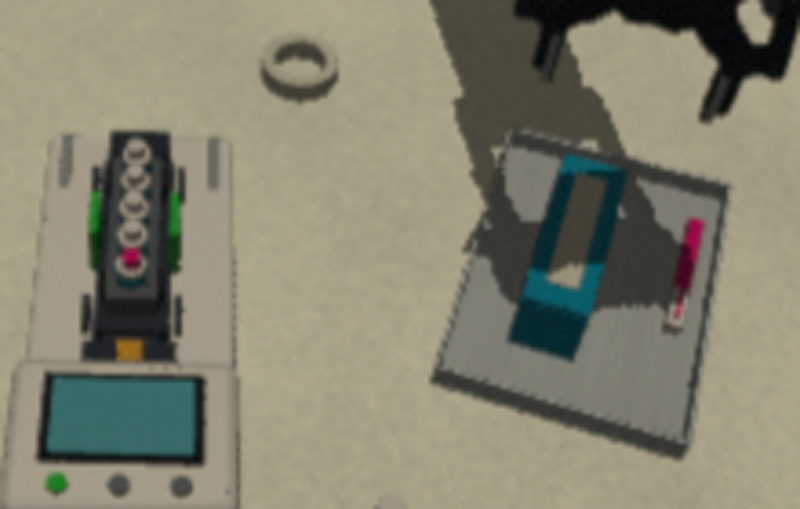

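The picture shows the cover flat in the tray around (570,255), the marker untouched at (685,275), and the rack home in the cradle with its vials exposed at (133,210). I hand the job in.

```bash
python3 -c "
from cell import r
print(r.finish_job())"
```

```text
the job is handed in; nothing more can be done
None
```

The rack is home in the cradle with its cover off, the cover is flat in the steel tray beside the untouched marker, and the job was handed in at about 28.5 s; no verdict was returned.

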